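# Slide back the stuck organiser tray and put the long guard comb away

### The arm

A 7-joint arm with a two-finger parallel gripper is mounted at the origin on the work surface. World frame = base frame: x ahead of the robot, y to its left, z up, the work surface at z = 0. Lengths are in mm, angles in rad, forces in N, time in s.
With the tool pointing down it reaches from about 400 to 850 mm from the base axis. Payload 4.5 kg.
Tool frame: the origin (TCP) lies midway between the tips of the shut fingers; the grasp point (between the pads) lies 19 mm behind it; z points along the fingers, y is the line along which they close (so a half turn about z gives the same grasp; the last joint's range is limited). The gripper opens to 85 mm and grips with 20 to 120 N. Pads are 22 mm wide; open, the fingers measure 114 mm over their backs; the gripper's body (76 mm by 85 mm) begins 54 mm behind the grasp point. The pads swing forward as they close: fully open they stand 13 mm farther back than shut.
Start: joints at [1.166, 0.689, -0.195, 1.565, 0.157, 0.902, -0.215], TCP at [265.564, -565.8, 231.317] pointing down, gripper open.
Joint ranges: [-3.01, 3.01], [-0.46, 2.08], [-1.47, 1.51], [0.13, 2.56], [-1, 4.14], [0.04, 2.09], [-2.66, 2.66]. Speed limits (rad/s): [2.57, 2.57, 3.14, 3.14, 3.14, 3.14, 3.14].

### API

Orientations are given as a 3x3 rotation matrix whose columns are the frame's x, y, z axes.
In Python, from cell import manip, eyes, order gives the robot as it stands. The module is installed in compiled form; this text tells all that it offers. Calls block until the motion is done:
- manip.move_pose(position, orientation): joint-space move of the TCP to a pose.
- manip.move_linear(position, orientation=None, speed=150, guard=None): straight line of the TCP; orientation=None keeps the orientation; speed is the mean speed in mm/s. With guard (N) it stops when the force on the tool has changed by that much, and returns True; else False.
- manip.move_joints(angles): joint-space move.
- manip.gripper_to(opening, grasp_force=None): finger opening in mm; grasp_force is the grip in N (None keeps the last); returns when the fingers have stopped.
- manip.pause(seconds).
- manip.ik(position, orientation): joint angles nearest the present ones, or None.
- eyes.grab_frame(name): name is "side" or "top"; returns a dict with "image" (400x640x3 uint8, red, green, blue), "K" (3x3 intrinsics, pixels), "D" ([k1, k2, p1, p2, k3] as OpenCV has them; the pictures are not rectified), "pose" (4x4, takes a point from camera to world coordinates). Camera axes: x right, y down, z forward; pixel columns grow to the right and rows downward; lengths in mm; the calibration is good to about 2 mm. A picture is of the moment at which its call begins. There is no depth.
A pose or a line that the arm cannot do raises manip.Unreachable and nothing moves.
- order.close_job(): hands the job in; it is judged then, once.
Readings, each from a call of its own:
- manip.get_time_s(): time.
- manip.get_joint_pos(): joint angles.
- manip.get_joint_vel(): joint speeds.
- manip.get_tau(): joint torques, N m.
- manip.get_position(): TCP position.
- manip.get_tcp_rot(): TCP orientation.
- manip.get_wrist_force(): force on the tool from outside, world axes, zero at the start.
- manip.get_torque(): the same for the moment, N m.
- manip.get_gripper_width(): finger opening in mm.
- manip.get_finger_force(): force on a finger pad.
Only numpy, scipy, OpenCV 4.12 (cv2) and the standard library are available. Lean on these libraries where they do the work, as an engineer would, in place of code of your own. Each camera call takes 0.05 s, during which the arm holds its last target. There are 200 camera calls.

### The job

Push the organiser's stuck white tray (the one with the black thumb tab), clipper and all, back along its runners until it breaks free, and bring it fully home against its hidden end stop without ramming it. Then gently set the longest guard comb, flat on its base, down in the front well that this uncovers. Do not swing the organiser round on its turntable, spill the clipper or disturb the other combs and the jar.

Things in the scene. Friction and masses are not known exactly. Their poses are not given: they have to be found in the camera images.
- turntable: black foot of the turntable, 200 mm disc fixed to the bench; origin on the turning axis, centre of its underside, on the bench. Its x axis is, at the start, the organiser's x axis, the way the tray slides back. The organiser on the white 280 mm disc above is a clear acrylic box 240 mm long (x), 220 mm wide (y), centred on the axis, 4 mm walls, wall tops 76 mm above the bench.
- organiser (a joint): angle by which the white disc with the organiser has turned on its foot, rad, 0 at the start, positive anticlockwise from above. Friction of about 0.3 N m holds it, so a push whose line passes well beside the turning axis swings it round; it must stay within 0.15 rad.
- well (a point): on the floor of the front well, centre line, 28 mm above the bench, 79 mm in front of the turning axis. x the way the tray slides back, y left, z up. Front wall's inner face at x = -37 mm, its top 48 mm above the floor; divider, 36 mm tall, at x = +77 mm; 184 mm clear between the runner channels (y). With the tray home all up to at least x = +36 mm is uncovered.
- tray (a joint): travel of the white tray (100 x 180 mm, 15 mm rim) back from its parked place over the front well, m, 0 at the start, along the organiser's +x. A stiff spring catch holds it: after up to 4 mm of play the push needed rises within 2 mm to a peak of 9 to 17 N, then the tray breaks free and from 10 mm of travel runs at 2 to 5 N. It stays where it is left, springing back under 1 mm.
- channel (a point): middle of the top of the organiser's right aluminium runner channel (240 x 16 x 20 mm), 80 mm above the bench. Under its cover, unseen, sits the tray's end stop, set anywhere from 68 to 106 mm of travel: it can only be felt. Its rubber buffer gives about 6 N per mm; a push of 6 to 10 N on the tray brings it home, over 13 N on the buffer is ramming. Axes as at the well point.
- tab (a point): middle of the top edge of the black thumb tab on the tray's front edge, on the centre line, 106 mm above the bench: 44 mm wide (y), 10 mm thick (x), 18 mm above the tray's rim, 33 mm above the tray's floor. Front face 5 mm in front (-x), free to be pushed; the tray behind it is clear for 30 mm, then the clipper. Axes as at the well point.
- clipper: silver battery clipper, 165 x 44 x 36 mm, about 0.3 kg, lying loose across the tray behind the tab, its top 109 mm above the bench; origin under its middle, x along its length to the blade, z up.
- comb_long: the longest of four grey plastic guard combs: 44 mm long (x), 30 mm wide (y), 34 mm tall, teeth up, about 40 g; origin at the centre of its flat underside, z up. Gripped across its 30 mm width. It stands in any of the four places of the row on a fixed cork mat 250 x 85 x 3 mm; combs about 58 mm apart, the row along their x.
- comb_a: grey guard comb, 44 x 30 x 12 mm, origin under its centre, to be left alone
- comb_b: grey guard comb, 44 x 30 x 15 mm, origin under its centre, to be left alone
- comb_c: grey guard comb, 44 x 30 x 18 mm, origin under its centre, to be left alone
- jar: round glass jar with a steel twist cap, 68 mm across, 90 mm tall, origin under its centre, to be left alone
Not all that is in view belongs to the job. Leave any yellow look-alike of the comb_long alone.

How it is judged (in metres and radians):
On the way, in this order (a step that is already met when the one before it is completed fails the run):
1. the tray has broken free of its catch (value of joint tray above 0.02 m), for 0.1 s.
2. the tray is home: within 1.5 mm of its end stop, with the long comb not yet in the well (distance between tray_c6 and buffer_c0 below 0.0055 m and horizontal distance between comb_long and well above 0.12 m), for 0.2 s.
At the end, for the whole second after the job is handed in: The tray rests within 2 mm of its end stop with the clipper still lying in it, and the longest comb rests released on the floor of the front well, base down (tilt under 0.15 rad) (distance between tray_c6 and buffer_c0 below 0.006 m and x of comb_long in the frame of well between -0.04 and 0.065 m and y of comb_long in the frame of well between -0.09 and 0.09 m and z of comb_long in the frame of well below 0.006 m and angle between comb_long's own z axis and vertical below 0.15 rad and linear speed of comb_long below 0.02 m/s and velocity of joint tray below 0.01 m/s and z of clipper in the frame of tab above -0.045 m); the robot touches nothing.
It fails at once if the tray was rammed against its end stop (over 13 N) (contact force between tray and buffer_c0 above 13 N).
It fails at once if the organiser was swung more than 0.15 rad on its turntable (value of joint organiser above 0.15 rad or value of joint organiser below -0.15 rad).
It fails at once if the clipper was spilled or tipped up (angle between clipper's own z axis and vertical above 0.5 rad or z of clipper in the frame of tab below -0.06 m).
It fails at once if another comb or the jar was moved more than 15 mm (distance of any of comb_a, comb_b, comb_c, jar from where it was at the start of the episode above 0.015 m).
It fails at once if the long comb was dropped (falling at over 0.6 m/s) (linear speed of comb_long above 0.6 m/s and contact force between the fingers and comb_long below 0.05 N).
It also fails if it takes over 72 s, if anything falls off the work surface, if the arm or the gripper's body presses on something with over 40 N, if the wrist force passes 120 N, or if a joint passes its speed limit or range.

## Working session

There is one attempt and no reset: what is moved stays moved. The work goes in short steps, each a Python script; the robot and the scene stay as the last script left them, time stands still between calls to the robot, and variables do not carry over. Pictures are saved under pics/ and viewed, at most 10 in all, crops included, and the job is handed in when it is done.

```bash
mkdir -p pics; python3 - <<'E'
from cell import manip, eyes, order
import cv2,numpy as np,pickle
for n in ("top","side"):
    f=eyes.grab_frame(n); pickle.dump(f,open(f"{n}0.pkl","wb"))
    cv2.imwrite(f"pics/{n}0.png",cv2.resize(f["image"][:,:,::-1],(800,500),interpolation=cv2.INTER_CUBIC))
    print(n,np.round(f["K"],1).tolist(),np.round(f["D"],3),np.round(f["pose"],3).tolist())
print(manip.get_time_s(),manip.get_tcp_rot())
E
```

```text
top [[413.0, 0.0, 323.3], [0.0, 413.0, 197.2], [0.0, 0.0, 1.0]] [-0.023  0.     0.     0.     0.   ] [[0.013, -0.98, 0.199, 338.242], [-1.0, -0.014, -0.004, 47.056], [0.006, -0.199, -0.98, 1060.284], [0.0, 0.0, 0.0, 1.0]]
side [[433.0, 0.0, 317.2], [0.0, 433.0, 200.0], [0.0, 0.0, 1.0]] [-0.001  0.     0.     0.     0.   ] [[-0.806, -0.379, 0.454, -35.481], [-0.591, 0.516, -0.62, 808.68], [0.001, -0.768, -0.64, 879.266], [0.0, 0.0, 0.0, 1.0]]
0.1 [[ 9.05223983e-01  4.24933994e-01 -8.00576585e-04]
 [ 4.24934729e-01 -9.05222900e-01  1.40619405e-03]
 [-1.27160605e-04 -1.61311337e-03 -9.99998691e-01]]
```

View pics/top0.png

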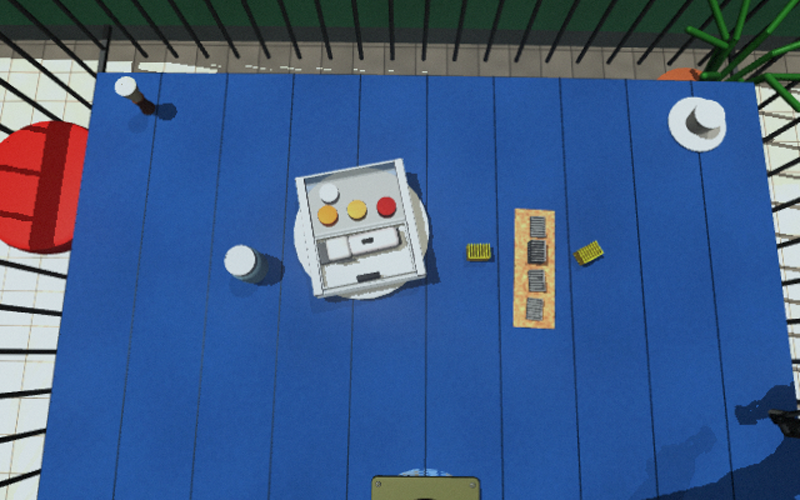

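View pics/side0.png

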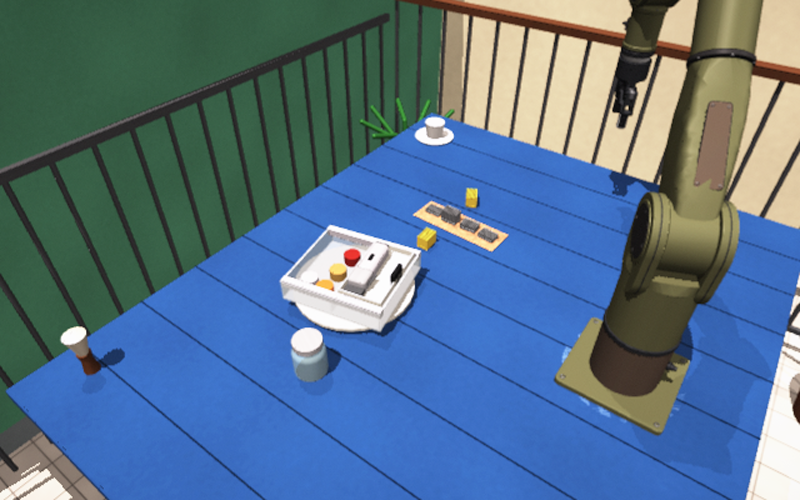

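The top view shows the organiser at about (362,230), the tab at (369,277), the jar at (242,263) and two yellow look-alikes at (479,252) and (589,252). The grey combs are at (537,226), (536,251), (536,281) and (535,309). The second looks tallest and darkest in both views, so I'll check it in enlarged crops.

```bash
python3 - <<'E'
import cv2,numpy as np,pickle
t=pickle.load(open("top0.pkl","rb"))["image"][:,:,::-1];s=pickle.load(open("side0.pkl","rb"))["image"][:,:,::-1]
r=lambda im,x0,y0,w,h,k:cv2.resize(im[y0:y0+h,x0:x0+w],(w*k,h*k),interpolation=cv2.INTER_CUBIC)
cv2.imwrite("pics/org.png",r(t,230,120,120,125,5)[:600])   # 600x600
a=r(t,405,160,50,110,5); b=r(s,325,155,85,50,6)[:, :510]
c=np.zeros((550,770,3),np.uint8); c[:,:250]=a; c[:300,255:765]=b; 
cv2.imwrite("pics/combs.png",c)
E
```

```text
(no output)
```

View pics/org.png

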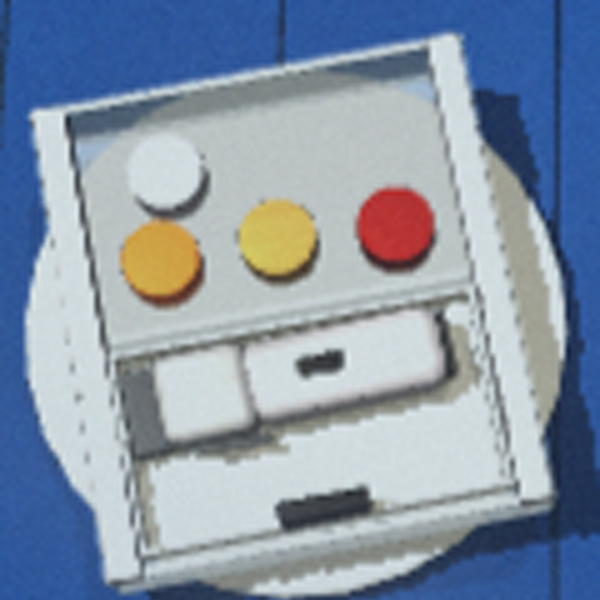

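View pics/combs.png

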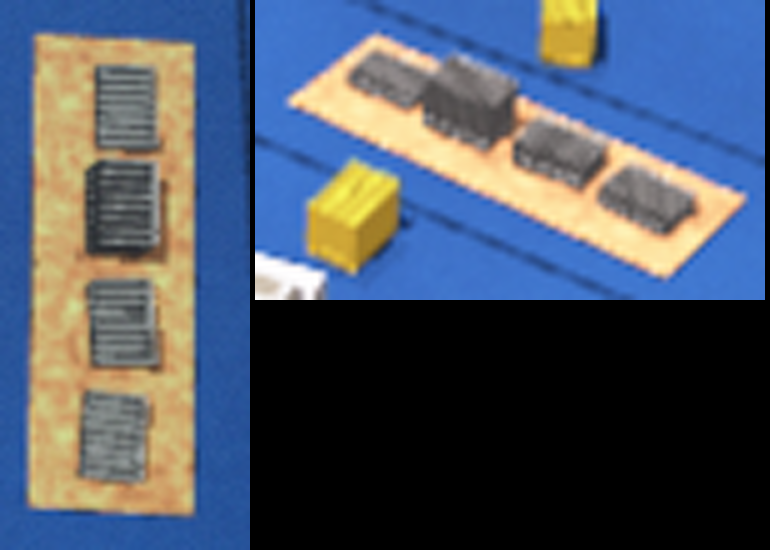

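The second comb from the far end, crop top (128,205), is clearly the tallest of the grey ones, so it is comb_long. The yellow blocks are decoys. The organiser's channel corners (crop) are far right (463,35), near right (553,500), far left (32,112) and near left (105,590). The tab's top runs from (276,503) to (369,487).

```bash
cat > h.py <<'E'
import cv2,numpy as np,pickle
def bp(f,uv,z):
    uv=np.array(uv,float).reshape(-1,1,2)
    n=cv2.undistortPoints(uv,np.array(f["K"]),np.array(f["D"])).reshape(-1,2)
    P=np.array(f["pose"]); d=np.c_[n,np.ones(len(n))]@P[:3,:3].T; o=P[:3,3]
    return o+d*((z-o[2])/d[:,2])[:,None]
def pr(f,X):
    T=np.linalg.inv(np.array(f["pose"]))
    return cv2.projectPoints(np.array(X,float).reshape(-1,1,3),cv2.Rodrigues(T[:3,:3])[0],T[:3,3],np.array(f["K"]),np.array(f["D"]))[0].reshape(-1,2)
def crop(c,u0,v0,k): return np.array(c,float)/k+[u0-.4,v0-.4]
E
python3 - <<'E'
from h import *
t=pickle.load(open("top0.pkl","rb"));s=pickle.load(open("side0.pkl","rb"))
c=bp(t,crop([(463,35),(553,500),(32,112),(105,590)],230,120,5),80)
print(c.round(1)); m=c.mean(0);print("ctr",m)
print("len",np.linalg.norm(c[0]-c[1]),np.linalg.norm(c[2]-c[3]),"wid",np.linalg.norm(c[0]-c[2]),np.linalg.norm(c[1]-c[3]))
for d in (c[0]-c[1],c[2]-c[3]):print(np.arctan2(d[1],d[0]))
d=c[2]-c[0]+c[3]-c[1];print(np.arctan2(-d[0],d[1]))
g=bp(t,crop([(276,503),(369,487)],230,120,5),106);print("tab back top",g,np.linalg.norm(g[0]-g[1]),np.arctan2(-(g[0]-g[1])[0],(g[0]-g[1])[1]))
k=bp(t,crop([(97,163),(158,163),(158,250),(97,250),(128,205)],405,160,5),37);print("comb top",k)
b=bp(t,crop([(87,250),(87,170)],405,160,5),3);print("comb base left",b)
print("side view of combtop ctr in crop:",(pr(s,[k[4]])-[325-.4,155-.4])*6+[255,0])
o=bp(t,crop([(105,440),(116,322),(127,107)],405,160,5),[18]*1+[18]+[15] if 0 else 16);print("others",o)
j=bp(t,[(242*.8,263*.8)],90);print("jar",j, "yellow",bp(t,[(479*.8,252*.8)],30))
E
```

```text
[[718.   48.8  80. ]
 [483.1   2.4  80. ]
 [674.3 262.8  80. ]
 [436.9 214.9  80. ]]
ctr [578.07806979 132.20840351  80.        ]
len 239.5012844417694 242.19715944800123 wid 218.43165108183067 217.46974199094055
0.19477388055397452
0.1988897079588737
0.20770305418935436
tab back top [[475.98668875 132.69852973 106.        ]
 [484.1398554   89.53355973 106.        ]] 43.92822283896993 0.18668448634402124
comb top [[ 562.6289973  -212.28855838   37.        ]
 [ 563.08524699 -243.45053341   37.        ]
 [ 518.17687036 -241.5993147    37.        ]
 [ 517.74879594 -210.70322418   37.        ]
 [ 541.09191932 -227.28235726   37.        ]]
comb base left [[ 523.6405923  -214.03871344    3.        ]
 [ 566.24731858 -215.50178325    3.        ]]
side view of combtop ctr in crop: [[474.67418405  80.93065164]]
others [[ 424.07927225 -216.68329336   16.        ]
 [ 484.23799726 -224.43843889   16.        ]
 [ 597.37301789 -234.40059757   16.        ]]
jar [[498.67822455 352.18004622  90.        ]] yellow [[ 538.17297546 -109.04525495   30.        ]]
```

```bash
cat >> h.py <<'E'
def R(y):
    c,s=np.cos(y),np.sin(y); return np.array([[c,s,0],[s,-c,0],[0,0,-1.]])
YAW=.198; C=np.array([578.1,132.2])
def W(x,y,z): c,s=np.cos(YAW),np.sin(YAW); return [C[0]+c*x-s*y,C[1]+s*x+c*y,z]
def O(p): c,s=np.cos(YAW),np.sin(YAW); d=np.array(p[:2])-C; return np.array([c*d[0]+s*d[1],-s*d[0]+c*d[1],p[2]]).round(2)
E
python3 - <<'E'
from cell import manip, eyes, order
from h import *
manip.gripper_to(0,30)
manip.move_pose(W(-145,-.5,230),R(YAW))
manip.move_linear(W(-145,-.5,93),speed=100)
manip.pause(.2);f0=np.array(manip.get_wrist_force());print(manip.get_time_s(),O(manip.get_position()),f0.round(2))
print(manip.move_linear(W(-112,-.5,93),speed=20,guard=3))
print(manip.get_time_s(),O(manip.get_position()),(np.array(manip.get_wrist_force())-f0).round(2))
f=eyes.grab_frame("side");cv2.imwrite("pics/contact.png",cv2.resize(f["image"][160:290,200:360,::-1],(640,520),interpolation=cv2.INTER_CUBIC))
E
```

```text
5.0333 [-144.78   -0.49   93.35] [-0.17 -0.41  0.2 ]
True
6.3583 [-116.83   -0.53   92.61] [ 0.35 -0.64  0.1 ]
```

View pics/contact.png

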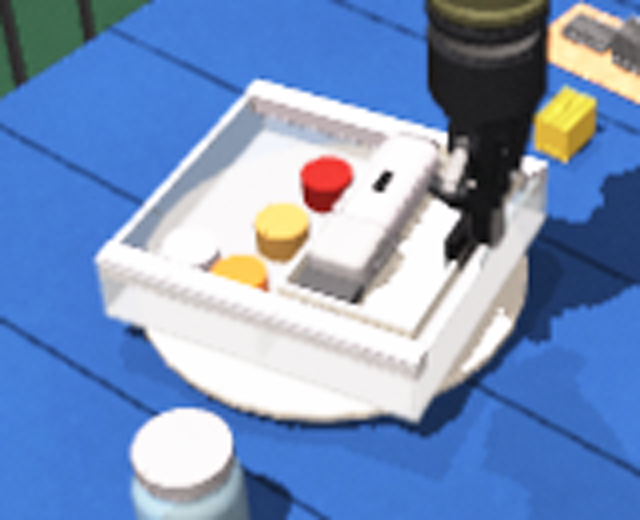

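The fingers stand just in front of the tab (crop 458,240), centred on it, with the clipper lying flat. Next is the push through the catch.

```bash
python3 - <<'E'
from cell import manip, eyes, order
from h import *
print(manip.move_linear(W(-85,-.5,93),speed=20,guard=25))
print(manip.get_time_s(),O(manip.get_position()),np.array(manip.get_wrist_force()).round(2))
f=eyes.grab_frame("top");cv2.imwrite("pics/free.png",cv2.resize(f["image"][120:245,230:350,::-1],(480,500),interpolation=cv2.INTER_CUBIC))
E
```

```text
False
8.1833 [-84.86  -0.7   93.03] [-3.82 -0.72 -2.72]
```

View pics/free.png

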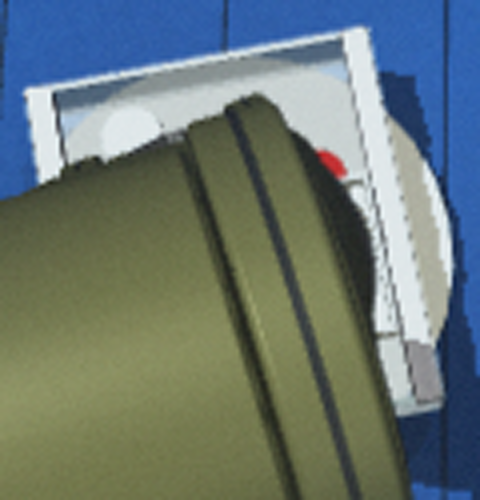

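The tray has run free and the organiser hasn't turned: its far right corner is unchanged at (370,28). The running push is about 4 N. I'll back off slightly and feel for the stop.

```bash
python3 - <<'E'
from cell import manip, eyes, order
from h import *
manip.move_linear(W(-88,-.5,93),speed=20); manip.pause(.2); f0=np.array(manip.get_wrist_force()); print(f0.round(2))
print(manip.move_linear(W(-7,-.5,93),speed=12,guard=7.5))
print(manip.get_time_s(),O(manip.get_position()),(np.array(manip.get_wrist_force())-f0).round(2))
manip.pause(.3)
print(O(manip.get_position()),(np.array(manip.get_wrist_force())-f0).round(2))
E
```

```text
[-0.59 -0.24  0.03]
True
13.2417 [-2.716e+01  7.000e-02  9.245e+01] [ 0.34  0.56 -0.41]
[-29.98   0.46  91.47] [ 0.56  0.11 -0.17]
```

```bash
python3 - <<'E'
from cell import manip, eyes, order
from h import *
manip.move_linear(W(-33,-.5,93),speed=20); manip.pause(.2)
print(manip.move_linear(W(-20,-.5,93),speed=6,guard=8.5))
print(manip.get_time_s(),O(manip.get_position()))
manip.pause(.3)
print(O(manip.get_position()))
manip.move_linear(W(-60,-.5,93),speed=80)
manip.move_linear(W(-60,-.5,230))
manip.move_pose([542,-228,200],R(-.035))
f=eyes.grab_frame("top");g=eyes.grab_frame("side");print(manip.get_time_s())
r=lambda im,x0,y0,w,h,k:cv2.resize(im[y0:y0+h,x0:x0+w,::-1],(w*k,h*k),interpolation=cv2.INTER_CUBIC)
c=np.zeros((600,800,3),np.uint8);c[:500,:480]=r(f["image"],230,120,120,125,4);c[:360,485:785]=r(g["image"],215,165,150,180,2)
cv2.imwrite("pics/home.png",c)
E
```

```text
True
15.45 [-27.33  -0.55  92.4 ]
[-28.26  -0.6   91.98]
18.775
```

View pics/home.png

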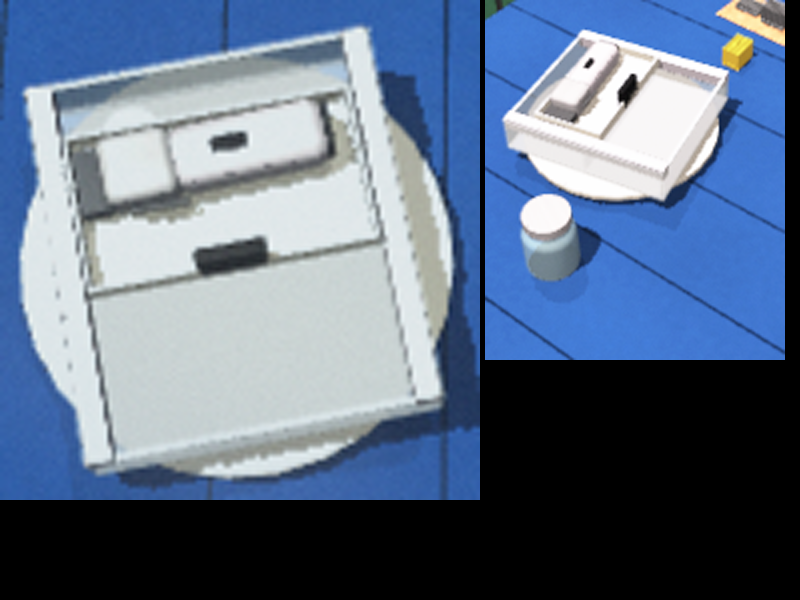

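The second push stopped at the same spot, so the tray is home. The clipper lies flat, the organiser is unturned (far right corner (370,28), near right (440,402)), and the well is clear. Next I grasp the comb.

```bash
python3 - <<'E'
from cell import manip, eyes, order
from h import *
manip.gripper_to(65)
print(manip.move_linear([542,-228,13],speed=90,guard=8))
manip.gripper_to(0,25); print(manip.get_gripper_width(),manip.get_finger_force())
manip.move_linear([542,-228,70],speed=60); print(manip.get_gripper_width(),manip.get_position(),manip.get_time_s())
f=eyes.grab_frame("top");g=eyes.grab_frame("side")
r=lambda im,x0,y0,w,h,k:cv2.resize(im[y0:y0+h,x0:x0+w,::-1],(w*k,h*k),interpolation=cv2.INTER_CUBIC)
c=np.zeros((500,800,3),np.uint8);c[:480,:280]=r(f["image"],395,150,70,120,4);c[:400,285:785]=r(g["image"],310,130,100,80,5)
cv2.imwrite("pics/grasp.png",c)
E
```

```text
False
29.69460740541386 25.804274082183838
29.335158443019754 [ 541.67193264 -227.86415434   69.62535839] 23.1417
```

View pics/grasp.png

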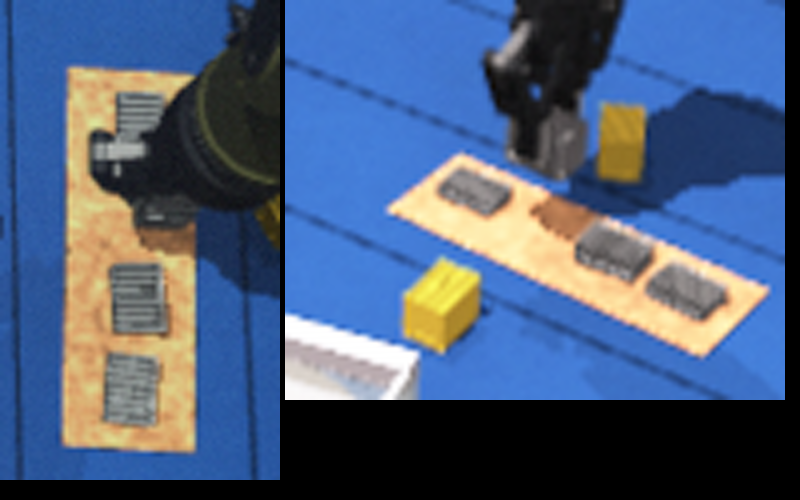

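The long comb is held level in the fingers (side crop 550,145) and the others are undisturbed. I'll place it in the well.

```bash
python3 - <<'E'
from cell import manip, eyes, order
from h import *
manip.move_linear([542,-228,200])
manip.move_pose(W(-82,0,200),R(YAW))
manip.move_linear(W(-82,0,50),speed=80)
print(manip.move_linear(W(-82,0,34),speed=12,guard=2.5),O(manip.get_position()),manip.get_gripper_width())
manip.gripper_to(50)
manip.move_linear(W(-82,0,220),speed=80)
manip.move_pose([330,-350,250],R(YAW)); print(manip.get_time_s())
f=eyes.grab_frame("top");g=eyes.grab_frame("side")
r=lambda im,x0,y0,w,h,k:cv2.resize(im[y0:y0+h,x0:x0+w,::-1],(w*k,h*k),interpolation=cv2.INTER_CUBIC)
c=np.zeros((500,800,3),np.uint8);c[:500,:480]=r(f["image"],230,120,120,125,4);c[:400,485:785]=r(g["image"],220,170,100,133,3)[:,:300][:400] if 0 else cv2.resize(g["image"][170:303,220:320,::-1],(300,400))
cv2.imwrite("pics/placed.png",c)
E
```

```text
True [-8.200e+01  2.000e-02  3.822e+01] 29.276560385967127
33.0833
```

View pics/placed.png

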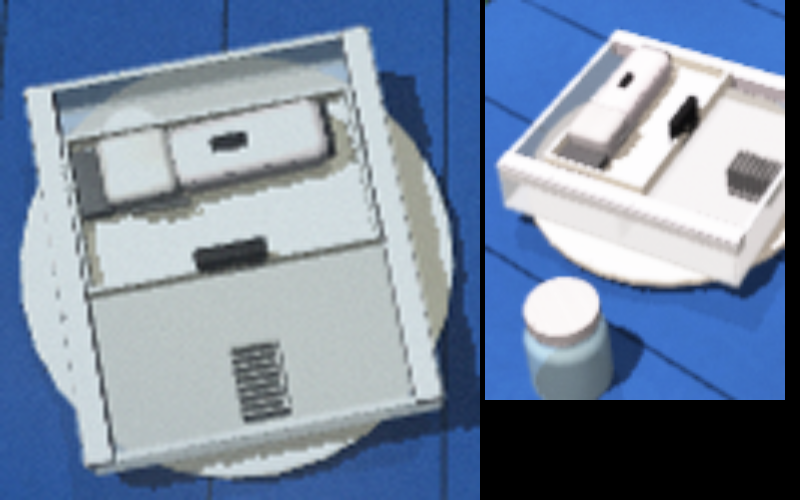

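The comb stands upright in the front well (262,382), and the tray, clipper and organiser haven't moved.

```bash
python3 -c "
from cell import order
print(order.close_job())"
```

```text
the job is handed in; nothing more can be done
None
```

I handed the job in at about 33 s: the tray is home against its stop with the clipper in it, the longest comb stands upright in the front well, and nothing else looked moved in the last pictures; the hand-in returned no verdict.

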